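# Crank a padlock tight in the locksmith's clamp

## Robot

A 6-joint arm with a two-finger parallel gripper is mounted at the origin on the work surface. World frame = base frame: x ahead of the robot, y to its left, z up, the work surface at z = 0. Lengths are in m, angles in rad, forces in N, time in s.
With the tool pointing down it reaches from about 0.375 to 0.9 m from the base axis. Payload 3.1 kg.
Tool frame: the origin (TCP) lies between the finger pads; the fingertips stand 17 mm ahead of it and the grasp point (between the pads) lies 2 mm behind it (robot.nose_length is the distance from the TCP to the fingertips, in m); z points along the fingers, y is the line along which they close (so a half turn about z gives the same grasp; the last joint's range is limited). The gripper opens to 87 mm and grips with 3 to 60 N. Pads are 19 mm wide; open, the fingers measure 117 mm over their backs; the gripper's body (75 mm by 190 mm) begins 51 mm behind the grasp point.
Start: joints at [0.977, 0.527, 1.433, -0, 1.181, -0.178], TCP at [0.252, 0.572, 0.24] pointing down, gripper open.
Joint ranges: [-3.08, 3.08], [-0.75, 2.2], [0.22, 2.44], [-1.43, 4.57], [0, 2.65], [-2.85, 2.85]. Speed limits (rad/s): [2.79, 2.79, 3.14, 3.14, 3.14, 3.14].

## Interface

Orientations are given as a unit quaternion [x, y, z, w].
In Python, from rig import robot, cams gives the robot as it stands.
- The arm moves only by the shell command python3 -m pendant 'ROWS' [FORCE]. ROWS is JSON, a list of rows, each an object with "jaw": the opening, from 0 (shut) to 1 (fully open); "linear": the shift along the tool's x, y, z in cm, a list of three; "twist": the turn about the tool's z in degrees. A call has 1 to 12 rows; each row shifts and turns the commanded pose from where the row before left it, along the tool's axes as they then stand; what a row does not reach is not made up. A row lasts 1/12 s, in which the tool goes at most 41.7 mm and 7.16 degrees, less where a joint would pass 70% of its speed; a pose out of reach is approached as far as the arm can. A call is refused whole if a number of a shift passes 4.17 or a number of a turn 7.16, either way. A call with a gripper value outside its range is refused whole. The fingers move at their own pace and stop on an object; FORCE is the grip in N (left out, the last holds). Time passes only in rows, so rows that do not move let the fingers close. It gives the time, the measured TCP pose, the force, the opening and the grip force at its end, in the units of the state.
- robot.get_obs(): the state, without advancing time (a new reading comes with each control period).
- cams.camera(name): name is "scene" or "top" or "wrist"; returns a dict with "color" (420x560x3 uint8, blue, green, red), "depth" (420x560 float32, m along the optical axis (not along the pixel's ray), 0 where there is no reading), "fov_y" (degrees; the focal length in pixels is half the picture's height over the tangent of half this angle, whatever the lens; pixels are square), "cx", "cy" (the principal point, pixels), "k1" (the pictures are not rectified: a ray, as slopes to the right and down, at radius r is drawn at 1 + k1 r^2 times it, then the intrinsics apply), "view" (4x4, takes a point from world to camera coordinates). Camera axes: x right, y down, z forward; pixel columns grow to the right and rows downward; lengths in m; the calibration is good to about 2 mm. A picture is of the moment at which its call begins.
- robot.hand_in(): hands the job in; it is judged then, once.
The state is a dict: "time": time; "q": joint angles; "joint_velocities": joint speeds; "joint_torque": joint torques, N m; "position": TCP position; "tool_rot": TCP orientation; "ft_force": force on the tool from outside, world axes, zero at the start; "moment": the same for the moment, N m; "grip_width": finger opening in m; "grip_force": force on a finger pad.
Only numpy, scipy, OpenCV 4.12 (cv2) and the standard library are available. Lean on these libraries where they do the work, as an engineer would, in place of code of your own. Each camera call takes 0.05 s, during which the arm holds its last target. There are 200 camera calls.

## Task

Stand the small padlock on the clamp's bed between the two jaws, shackle up, its broad faces towards the jaws, and let go of it. Then crank the handle clockwise at a steady, calm pace, through the heavy point in every turn and never letting it race ahead, until the jaw has closed and holds the padlock firmly against the far stop; do not crush it, and leave the clamp holding it when you let go. Leave the other things on the bench where they are.

Things in the scene. Friction and masses are not known exactly. Their poses are not given: they have to be found in the camera images.
- lock_center (a point): centre of the small brass padlock's body, 18 mm above its foot. Body 45 mm wide (its x), 26 mm thick (its y), 36 mm high; a steel shackle stands 22 mm above the body, its legs 5 mm in from the sides. About 0.36 kg. It stands upright, loose, on the bench, near a larger brass padlock and a round brass lock cylinder, which are bystanders
- clamp: grey clamp fixed to the bench. Origin: on the bench under the open moving jaw's face. y axis: closing direction (crank to stop), z up. Flat bed 30 mm above the bench, 160 mm wide (x), y -200 to +140 mm. A gear housing 100 by 90 mm, 82 mm high, carries the crank at y = -130 mm; a steel spring barrel, 24 mm thick, sticks out of it towards -x: the heavy point comes as the knob passes over it
- jaw: moving steel jaw, 90 mm wide (x), 28 mm thick, top 75 mm above the bench; origin on its clamping face (unloaded) at bed height, y axis as the clamp's. Starts at y = 0 of the clamp (open), advances 6 mm per rad of the crank, up to 79 mm. Its face plate sits on stiff rubber that gives 1 mm per 50 N. Too stiff to push by hand
- crank_axis (a point): the point on the crank's upright turning axis at the height of the middle of the knob (119 mm above the bench). When the jaw clamps, every 10 N of clamping force adds 1 N at the knob. Let go, the crank's friction keeps up to some 40 N of clamping; anything above springs back. Firm is 40 N (at least 20 N must remain); over 80 N crushes the padlock
- knob (a point): middle of the crank's upright round black knob, 24 mm thick and 40 mm high (from 97 to 137 mm above the bench), which spins freely on its pin, 60 mm from the crank's axis. The crank arm runs below it (its top at 96 mm)
- crank (a joint): crank angle in rad, growing clockwise from above (closing); 0 = jaw fully open, knob towards the clamp's -y. Turning takes about 4 N at the knob throughout. From 0.5 rad before to 0.5 rad after 1.57 and again 7.85 rad a spring cam first resists with up to some 7 N more, then drives the knob ahead as hard. Must never turn faster than 3 rad/s (a calm 1 rad/s is good)
- big_padlock: bystander: larger brass padlock, body 66 mm wide, 30 mm thick and 55 mm high, shackle 45 mm above that; origin under its foot
- rim_cylinder: bystander: round brass lock cylinder, 42 mm wide, 36 mm high
- blank_a: bystander: loose key blank
- blank_b: bystander: loose key blank
- oil: bystander: small white bottle, 110 mm high
- screwdriver: bystander: screwdriver
- brush: bystander: brush
- stop_block (a point): middle of the inner face of the fixed grey block at the bed's far end (y = +105 mm of the clamp), 52 mm above the bench. The far stop is a steel plate 90 mm wide, 44 mm high, screwed out of this block towards the jaw by an amount that nobody has measured: its face stands somewhere between y = 80 and 94 mm of the clamp, so where the jaw closes must be felt
Things that resemble listed ones, but are neither listed nor needed, are in the scene too. Leave any blue or turquoise look-alike of the part that bears lock_center alone.

How it is judged:
On the way, in this order (a step that is already met when the one before it is completed fails the run):
1. the small padlock stands upright on the bed between the jaws, let go (z of lock_center in the frame of clamp between 0.043 and 0.053 m and x of lock_center in the frame of clamp between -0.04 and 0.04 m and y of lock_center in the frame of jaw above 0.008 m and y of lock_center in the frame of clamp below 0.085 m and angle between lock_center's own z axis and vertical below 0.15 rad and contact force between the fingers and padlock below 0.3 N), for 0.2 s.
2. the crank has passed its heavy point twice (value of joint crank above 8.4 rad), for 0.05 s.
3. the jaw grips the padlock against the stop (contact force between jaw and padlock above 20 N), for 0.1 s.
At the end, for the whole second after the job is handed in: the small padlock stands upright (within 0.15 rad) on the bed, its centre within 40 mm of the bed's middle line, its broad faces square to the jaw (within 0.12 rad), clamped by the jaw with more than 20 N, the crank at rest and let go (contact force between jaw and padlock above 20 N and z of lock_center in the frame of clamp between 0.043 and 0.053 m and x of lock_center in the frame of clamp between -0.04 and 0.04 m and angle between lock_center's own z axis and vertical below 0.15 rad and angle between the y axis of lock_center and the y axis of clamp, either way round below 0.12 rad and velocity of joint crank between -0.1 and 0.1 rad/s); the robot touches nothing.
It fails at once if the crank races (over 3 rad/s) (velocity of joint crank above 3 rad/s or velocity of joint crank below -3 rad/s).
It fails at once if the padlock is crushed (over 80 N from the jaw) (contact force between jaw and padlock above 80 N).
It fails at once if another thing on the bench is moved by more than 30 mm (distance of any of big_padlock, rim_cylinder, blank_a, blank_b, oil, screwdriver, brush from where it was at the start of the episode above 0.03 m).
It also fails if it takes over 72 s, if anything falls off the work surface, if the arm or the gripper's body presses on something with over 40 N, if the wrist force passes 120 N, or if a joint passes its speed limit or range.

## Working session

There is one attempt and no reset: what is moved stays moved. The work goes in short steps, Python scripts to look and compute and a shell command to move; the robot and the scene stay as the last step left them, time stands still between calls to the robot, and variables do not carry over. Pictures are saved under pics/ and viewed, at most 10 in all, crops included, and the job is handed in when it is done.

```bash
mkdir -p pics; ls
cat > h.py <<'E'
import numpy as np, cv2
from rig import robot, cams
from scipy.spatial.transform import Rotation as R
def K(c):
    h=c["color"].shape[0]; f=h/2/np.tan(np.radians(c["fov_y"])/2)
    return np.array([[f,0,c["cx"]],[0,f,c["cy"]],[0,0,1.]]), np.array([c["k1"],0,0,0,0.])
def plane(c,uv,z):
    k,d=K(c); uv=np.array(uv,float).reshape(-1,1,2)
    s=cv2.undistortPoints(uv,k,d).reshape(-1,2); r=np.c_[s,np.ones(len(s))]
    V=np.array(c["view"]); M=V[:3,:3]; o=-M.T@V[:3,3]; D=r@M
    return o+D*((z-o[2])/D[:,2])[:,None]
def cloud(c):
    k,d=K(c); h,w=c["depth"].shape; u,v=np.meshgrid(np.arange(w),np.arange(h))
    s=cv2.undistortPoints(np.stack([u,v],-1).reshape(-1,1,2).astype(float),k,d).reshape(-1,2)
    P=np.c_[s,np.ones(len(s))]*c["depth"].reshape(-1,1); V=np.array(c["view"])
    return ((P-V[:3,3])@V[:3,:3]).reshape(h,w,3)
E
python3 - <<'E'
from h import *
for n in ("top","scene"):
    c=cams.camera(n); cv2.imwrite(f"pics/{n}0.png",c["color"]); print(n,c["fov_y"],c["cx"],c["cy"],c["k1"],np.round(c["view"],3).tolist())
    np.save(f"{n}0.npy",c,allow_pickle=True)
o=robot.get_obs(); print(o)
E
```

```text
pics
top 49.901088053710524 277.30949678437713 209.34484082436504 -0.09450354172375432 [[0.028, -0.999, 0.026, -0.059], [-0.998, -0.029, -0.061, 0.593], [0.062, -0.024, -0.998, 1.15], [0.0, 0.0, 0.0, 1.0]]
scene 53.03899918478451 275.3357669196644 211.7163267938468 -0.013737442462007036 [[-0.494, 0.869, -0.018, 0.308], [0.648, 0.354, -0.675, -0.308], [-0.58, -0.345, -0.738, 1.437], [0.0, 0.0, 0.0, 1.0]]
{'time': 0.1, 'q': array([ 9.76482936e-01,  5.28350994e-01,  1.43375926e+00,  1.18702302e-06,
        1.18140096e+00, -1.78476723e-01]), 'joint_velocities': array([-7.07837347e-04,  4.18783066e-05, -2.87640229e-03,  7.36088725e-04,
       -6.88040878e-04, -2.49620217e-04]), 'joint_torque': array([ 4.51894948e-04, -4.40985274e+01, -1.77151090e+01,  6.35460857e-02,
        5.34039584e-02, -2.74734646e-05]), 'position': array([0.25207983, 0.57123408, 0.23868784]), 'tool_rot': array([ 2.06423642e-01,  9.78462242e-01, -8.88346689e-04, -3.62013804e-04]), 'ft_force': array([-1.00290241, -0.44033276, -0.6430059 ]), 'moment': array([-0.01405464, -0.01622147, -0.00922093]), 'grip_force': 0.0, 'grip_width': 0.08712727524873487}
```

View pics/top0.png

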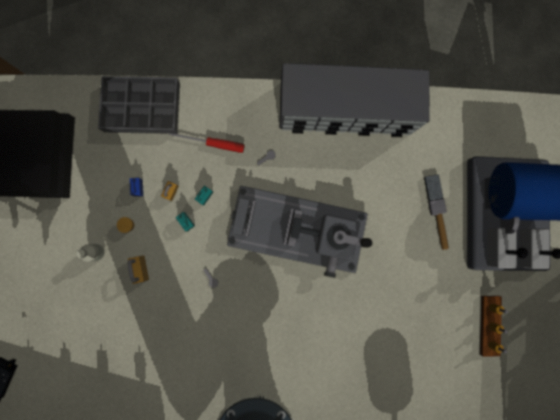

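View pics/scene0.png

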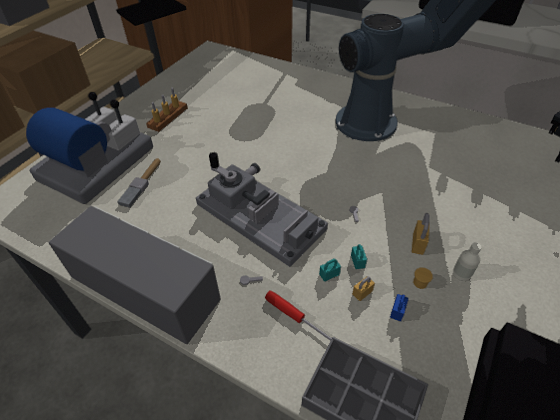

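The top view shows the small brass padlock at (171,190), with turquoise look-alikes at (204,195) and (186,220). The clamp is around (300,228): knob (365,242), crank hub (340,237), barrel (331,268), jaw (290,222) and far block (243,212).

```bash
python3 - <<'E'
from h import *
T=np.load("top0.npy",allow_pickle=True).item(); S=np.load("scene0.npy",allow_pickle=True).item()
P=cloud(T); Q=cloud(S)
print("hub",plane(T,[[340,237]],.119),"knob",plane(T,[[366,242]],.137),"barrel",plane(T,[[331,269]],.06))
# clamp footprint via height mask in top, region
x,y,z=P[...,0],P[...,1],P[...,2]
m=np.zeros(z.shape,bool); m[175:285,222:375]=1
b=m&(abs(z-.030)<.008)
pts=np.r_[P[b],][:,:2]
Qm=np.zeros(z.shape,bool); Qm[150:265,185:335]=1
qb=Qm&(abs(Q[...,2]-.03)<.005); print(b.sum(),qb.sum())
for p in (pts,Q[qb][:,:2]):
    r=cv2.minAreaRect(p.astype(np.float32)); print("bed rect",r)
for n,c,C in(("top",T,P),("scene",S,Q)):
    hsv=cv2.cvtColor(c["color"],cv2.COLOR_BGR2HSV); print(hsv[190,171] if n=="top" else hsv[292,360])
    mm=cv2.inRange(hsv,(10,90,50),(30,255,255)); 
    nn,l,st,ce=cv2.connectedComponentsWithStats(mm)
    for i in range(1,nn):
        if st[i,4]>25:
            g=(l==i)&(C[...,2]>.005); 
            p=C[g]; 
            if len(p)<10: continue
            print(n,ce[i].round(1),st[i,4],p.mean(0).round(3),p.max(0).round(3),cv2.minAreaRect(p[:,:2].astype(np.float32)))
E
python3 - <<'E'
import cv2
a=cv2.imread("pics/top0.png")[150:290,90:390]; b=cv2.imread("pics/scene0.png")[140:330,180:450]
a=cv2.resize(a,(600,280),interpolation=3)
cv2.imwrite("pics/crop.png",cv2.vconcat([a*1,cv2.resize(b,(600,320))]) )
E
```

```text
hub [[ 0.52686564 -0.19035229  0.119     ]] knob [[ 0.51667434 -0.24893733  0.137     ]] barrel [[ 0.44679994 -0.17923283  0.06      ]]
5277 2995
bed rect ((0.5450977087020874, -0.09481266140937805), (0.3383539915084839, 0.16074910759925842), 79.33838653564453)
bed rect ((0.5540279746055603, -0.04935045540332794), (0.43006882071495056, 0.16177192330360413), 79.45858001708984)
[ 19 183 134]
top [169.6 190.7] 182 [0.632 0.233 0.04 ] [0.658 0.257 1.186] ((0.5794894695281982, 0.11893607676029205), (0.2891787588596344, 0.04367854818701744), 65.23436737060547)
top [441.7 231.6] 230 [ 0.548 -0.477  0.023] [ 0.595 -0.014  1.186] ((0.5580826997756958, -0.25572553277015686), (0.4807564914226532, 0.08958688378334045), 87.88746643066406)
top [124.6 224.6] 220 [0.543 0.346 0.04 ] [0.562 0.367 1.186] ((0.5423888564109802, 0.17673444747924805), (0.38136860728263855, 0.03867505118250847), 89.73831939697266)
top [139.2 268.8] 357 [0.433 0.3   0.051] [0.522 0.328 1.186] ((0.4726713001728058, 0.15352776646614075), (0.06556135416030884, 0.348996102809906), 15.004897117614746)
top [493.  326.9] 837 [ 0.3
[... 670 characters left out ...]
9042969)
scene [150.7 168.7] 137 [ 0.55  -0.474  0.015] [ 0.594 -0.462  0.022] ((0.5500380992889404, -0.4761757254600525), (0.08960927277803421, 0.016734153032302856), 12.288371086120605)
scene [419.3 238.9] 384 [0.45  0.312 0.042] [1.185 0.337 0.858] ((0.7928180694580078, 0.33301591873168945), (0.7840697169303894, 0.03908906877040863), 3.4077134132385254)
scene [422.1 277.4] 303 [0.551 0.351 0.033] [1.185 0.37  0.858] ((0.8550889492034912, 0.35331928730010986), (0.6601537466049194, 0.03874659910798073), 0.49681031703948975)
scene [362.6 289.5] 271 [0.647 0.243 0.031] [1.185 0.337 0.858] ((0.904306173324585, 0.27729812264442444), (0.5730005502700806, 0.041410427540540695), 7.823338508605957)
```

View pics/crop.png

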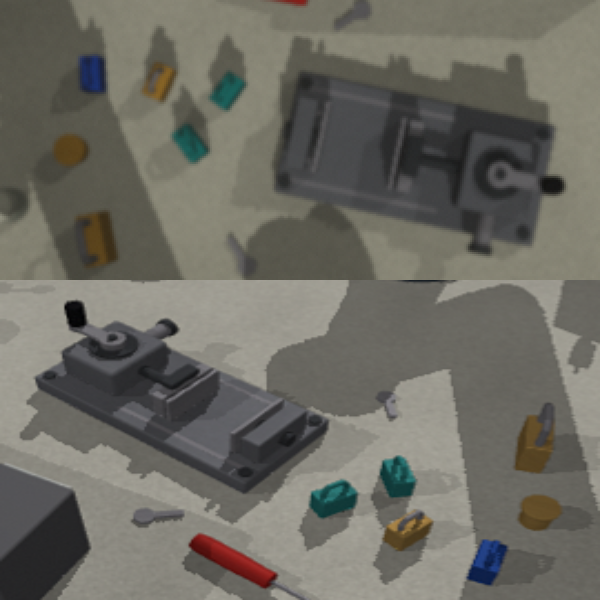

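The crop confirms the layout. The upright brass lock has the shackle line slightly oblique. The clamp frame comes from the bed rectangle: origin about (0.551,-0.065), y axis about (0.185,0.983), and hub and knob agree with it. I'll go above the padlock for a wrist look.

```bash
python3 -m pendant '[{"jaw":0.75,"linear":[-3.7,-1.15,0],"twist":0},{"jaw":0.75,"linear":[-3.7,-1.15,0],"twist":0},{"jaw":0.75,"linear":[-3.7,-1.15,0],"twist":0},{"jaw":0.75,"linear":[-3.7,-1.15,0],"twist":0},{"jaw":0.75,"linear":[-3.7,-1.15,0],"twist":0},{"jaw":0.75,"linear":[-3.7,-1.15,0],"twist":0},{"jaw":0.75,"linear":[-3.7,-1.15,0],"twist":0},{"jaw":0.75,"linear":[-3.7,-1.15,0],"twist":0},{"jaw":0.75,"linear":[-3.7,-1.15,0],"twist":0},{"jaw":0.75,"linear":[-3.7,-1.15,0],"twist":0},{"jaw":0.75,"linear":[-2,-0.6,0],"twist":0},{"jaw":0.75,"linear":[0,0,0],"twist":0}]'
python3 - <<'E'
from h import *
c=cams.camera("wrist"); np.save("w1.npy",c,allow_pickle=True); cv2.imwrite("pics/w1.png",c["color"])
P=cloud(c); hsv=cv2.cvtColor(c["color"],cv2.COLOR_BGR2HSV)
mm=cv2.inRange(hsv,(10,90,40),(30,255,255)); n,l,st,ce=cv2.connectedComponentsWithStats(mm)
for i in range(1,n):
    if st[i,4]>150:
        g=(l==i)&(abs(P[...,2]-.036)<.005); p=P[g]
        print(ce[i].round(),st[i,4],len(p), cv2.minAreaRect(p[:,:2].astype(np.float32)) if len(p)>20 else 0)
T=np.load("top0.npy",allow_pickle=True).item(); P=cloud(T); p=P[180:202,160:182].reshape(-1,3); p=p[abs(p[:,2]-.036)<.008]; print(len(p),cv2.minAreaRect(p[:,:2].astype(np.float32)))
E
```

```text
time: 1.1
position: [0.5644, 0.2997, 0.239]
tool_rot: [0.209, 0.978, -0.0, 0.001]
ft_force: [0.2, 0.1, -0.2]
grip_width: 0.0652
grip_force: 0.0
[236.  67.] 1705 36 ((0.46200641989707947, 0.3176020681858063), (0.0003497679717838764, 0.02692580223083496), 14.122431755065918)
[316. 155.] 1234 1228 ((0.5421411991119385, 0.34907296299934387), (0.040187813341617584, 0.04035976901650429), 13.753935813903809)
[258. 254.] 473 272 ((0.6199920177459717, 0.24493180215358734), (0.02474232204258442, 0.01603015325963497), 65.26692199707031)
[132. 281.] 835 0 0
[429. 281.] 833 0 0
[397. 328.] 4678 0 0
143 ((0.6344937682151794, 0.23872220516204834), (0.024920931085944176, 0.04488473758101463), 69.10811614990234)
```

View pics/w1.png

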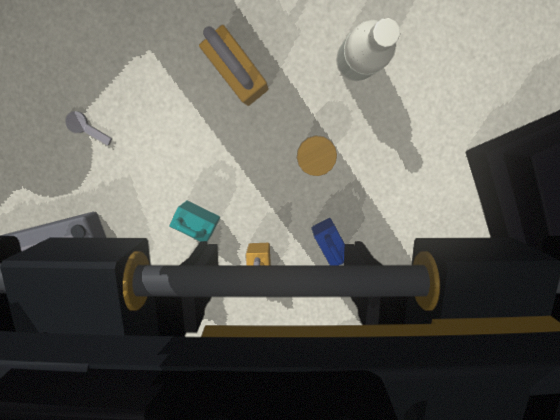

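The wrist view shows the brass lock at (258,254), half hidden by the gripper, the blue look-alike at (328,243) and a turquoise one at (194,221). The top-view fit of 25×45 mm is good: centre (0.6345,0.2387), width axis about -22°. I'll translate, then turn the tool by +88°.

```bash
python3 -m pendant '[{"jaw":0.75,"linear":[-2.96,-0.9,0],"twist":0},{"jaw":0.75,"linear":[-2.96,-0.9,0],"twist":0},{"jaw":0.75,"linear":[-2.97,-0.9,0],"twist":0},{"jaw":0.75,"linear":[0,0,0],"twist":7},{"jaw":0.75,"linear":[0,0,0],"twist":7},{"jaw":0.75,"linear":[0,0,0],"twist":7},{"jaw":0.75,"linear":[0,0,0],"twist":7},{"jaw":0.75,"linear":[0,0,0],"twist":7},{"jaw":0.75,"linear":[0,0,0],"twist":7},{"jaw":0.75,"linear":[0,0,0],"twist":7},{"jaw":0.75,"linear":[0,0,0],"twist":7},{"jaw":0.75,"linear":[0,0,0],"twist":7}]'
python3 -m pendant '[{"jaw":0.75,"linear":[0,0,2],"twist":7},{"jaw":0.75,"linear":[0,0,2],"twist":7},{"jaw":0.75,"linear":[0,0,2],"twist":7},{"jaw":0.75,"linear":[0,0,2],"twist":4},{"jaw":0.75,"linear":[0,0,2],"twist":0},{"jaw":0.75,"linear":[0,0,0],"twist":0}]'
python3 - <<'E'
from h import *
c=cams.camera("wrist"); np.save("w2.npy",c,allow_pickle=True); cv2.imwrite("pics/w2.png",c["color"])
o=robot.get_obs(); print(o["position"],R.from_quat(o["tool_rot"]).as_matrix().round(3))
E
```

```text
time: 2.15
position: [0.6289, 0.2446, 0.2391]
tool_rot: [0.689, 0.725, -0.001, -0.001]
ft_force: [-0.3, 0.5, 0.7]
grip_width: 0.0652
grip_force: 0.0
time: 2.65
position: [0.626, 0.2437, 0.1347]
tool_rot: [0.828, 0.561, -0.005, -0.002]
ft_force: [-1.0, 0.2, -0.2]
grip_width: 0.0651
grip_force: 0.0
[0.62742096 0.24385748 0.13689221] [[ 0.37   0.929 -0.007]
 [ 0.929 -0.37  -0.001]
 [-0.004 -0.006 -1.   ]]
```

View pics/w2.png

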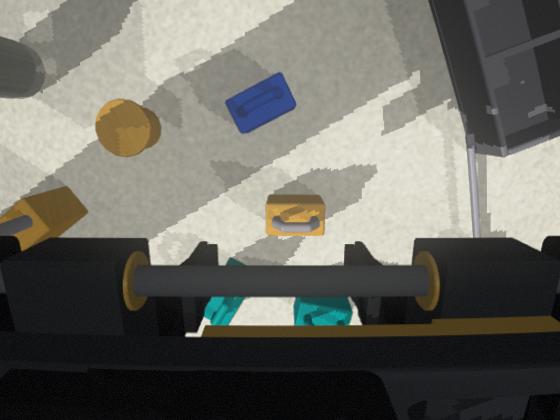

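The padlock is at (295,215), square to the fingers and slightly right of their middle. I'll measure it here.

Run:
```python
from h import *
c=np.load("w2.npy",allow_pickle=True).item(); P=cloud(c)
hsv=cv2.cvtColor(c["color"],cv2.COLOR_BGR2HSV); mm=cv2.inRange(hsv,(10,90,40),(30,255,255)); n,l,st,ce=cv2.connectedComponentsWithStats(mm)
i=[k for k in range(1,n) if st[k,0]<295<st[k,0]+st[k,2] and st[k,1]<205<st[k,1]+st[k,3]][0]; print(st[i],ce[i])
g=(l==i); print(np.percentile(P[g][:,2],[5,50,95]))
p=P[g&(abs(P[...,2]-.036)<.006)]; r=cv2.minAreaRect(p[:,:2].astype(np.float32)); print(len(p),r)
o=robot.get_obs(); M=R.from_quat(o["tool_rot"]).as_matrix()
print("tool shift cm",100*M.T@(np.r_[r[0],.026]-o["position"]))
```

```text
[ 266  195   59   41 1817] [294.57567419 212.49036874]
[0.01038646 0.03491375 0.03628477]
1448 ((0.6341150403022766, 0.23927046358585358), (0.026632701978087425, 0.0442524217069149), 68.10480499267578)
tool shift cm [-0.13754716  0.86208539 11.08454893]
```

```bash
python3 -m pendant '[{"jaw":0.75,"linear":[-0.14,0.86,0],"twist":0},{"jaw":0.75,"linear":[0,0,2],"twist":0},{"jaw":0.75,"linear":[0,0,2],"twist":0},{"jaw":0.75,"linear":[0,0,1],"twist":0},{"jaw":0.75,"linear":[0,0,0],"twist":0},{"jaw":0.75,"linear":[0,0,0],"twist":0}]'
```

```text
time: 3.2
position: [0.6387, 0.2385, 0.0902]
tool_rot: [0.828, 0.561, 0.0, 0.0]
ft_force: [-0.1, 1.1, -0.7]
grip_width: 0.0655
grip_force: 0.0
```

```bash
python3 -m pendant '[{"jaw":0.75,"linear":[-0.1,-0.45,1.6],"twist":0},{"jaw":0.75,"linear":[0,0,1.6],"twist":0},{"jaw":0.75,"linear":[0,0,1.6],"twist":0},{"jaw":0.75,"linear":[0,0,1.6],"twist":0},{"jaw":0.75,"linear":[0,0,0],"twist":0},{"jaw":0.4,"linear":[0,0,0],"twist":0},{"jaw":0.4,"linear":[0,0,0],"twist":0},{"jaw":0.4,"linear":[0,0,0],"twist":0},{"jaw":0.4,"linear":[0,0,0],"twist":0},{"jaw":0.4,"linear":[0,0,0],"twist":0},{"jaw":0.4,"linear":[0,0,0],"twist":0}]' 25
```

```text
time: 4.12
position: [0.6348, 0.2393, 0.0271]
tool_rot: [0.828, 0.56, 0.001, 0.001]
ft_force: [-0.2, -0.0, 5.9]
grip_width: 0.0451
grip_force: 25.0
```

```bash
python3 -m pendant '[{"jaw":0.4,"linear":[0,0,-1.5],"twist":0},{"jaw":0.4,"linear":[0,0,-3.7],"twist":0},{"jaw":0.4,"linear":[0,0,-3.7],"twist":0},{"jaw":0.4,"linear":[0,0,-3.5],"twist":0},{"jaw":0.4,"linear":[-2.8,0.31,0],"twist":0},{"jaw":0.4,"linear":[-3.9,0.36,0],"twist":0},{"jaw":0.4,"linear":[-3.9,0.36,0],"twist":0},{"jaw":0.4,"linear":[-3.9,0.36,0],"twist":0},{"jaw":0.4,"linear":[-3.9,0.36,0],"twist":0},{"jaw":0.4,"linear":[-3.9,0.36,0],"twist":0},{"jaw":0.4,"linear":[-2.8,0.25,0],"twist":0},{"jaw":0.4,"linear":[-1.4,0.13,0],"twist":0}]'
python3 -m pendant '[{"jaw":0.4,"linear":[0,0,0],"twist":-5.6},{"jaw":0.4,"linear":[0,0,0],"twist":-5.6},{"jaw":0.4,"linear":[0,0,0],"twist":0},{"jaw":0.4,"linear":[0,0,0],"twist":0}]'
python3 - <<'E'
from h import *
o=robot.get_obs(); M=R.from_quat(o["tool_rot"]).as_matrix(); print(o["position"],M.round(3))
a=np.radians(79.34); y=np.r_[np.cos(a),np.sin(a)]; x=np.r_[y[1],-y[0]]; O=np.r_[.5451,-.0948]+.03*y
# refine origin: jaw face top edge & stop plate from both views
c=cams.camera("top"); np.save("top1.npy",c,allow_pickle=True); cv2.imwrite("pics/top1.png",c["color"])
T=np.load("top0.npy",allow_pickle=True).item()
for n,C in (("top",cloud(T)),("scene",cloud(np.load("scene0.npy",allow_pickle=True).item()))):
    d=C[...,:2]-O; X=d@x; Y=d@y; m=(abs(X)<.035)&(abs(Y)<.15)
    s=m&(C[...,2]>.068)&(C[...,2]<.082)
    h,e=np.histogram(Y[s],np.arange(-.08,.15,.005)); print(n,[(round(k*1000),v) for k,v in zip(e,h) if v])
t=O+.045*y; print("target",t,"tool shift cm",100*M.T@np.r_[t-o["position"][:2],0])
E
```

```text
time: 5.12
position: [0.556, -0.0193, 0.1496]
tool_rot: [0.829, 0.559, -0.001, -0.001]
ft_force: [0.3, 0.9, -3.9]
grip_width: 0.0446
grip_force: 25.0
time: 5.45
position: [0.5576, -0.016, 0.1496]
tool_rot: [0.77, 0.638, -0.0, -0.0]
ft_force: [-0.3, -0.5, -3.8]
grip_width: 0.0448
grip_force: 25.0
[ 0.55760904 -0.01601658  0.14958105] [[ 0.187  0.982 -0.001]
 [ 0.982 -0.187  0.   ]
 [ 0.    -0.001 -1.   ]]
top [(-70, np.int64(1)), (-50, np.int64(1)), (-45, np.int64(1)), (-30, np.int64(12)), (-25, np.int64(16)), (-20, np.int64(16)), (-15, np.int64(43)), (-10, np.int64(50)), (-5, np.int64(50)), (85, np.int64(13)), (90, np.int64(56)), (95, np.int64(2)), (100, np.int64(12)), (105, np.int64(57)), (110, np.int64(58)), (115, np.int64(57)), (120, np.int64(59)), (125, np.int64(54)), (130, np.int64(2))]
scene [(-30, np.int64(2)), (-25, np.int64(11)), (-20, np.int64(9)), (-15, np.int64(44)), (-10, np.int64(43)), (-5, np.int64(34)), (0, np.int64(40)), (90, np.int64(26)), (95, np.int64(44)), (105, np.int64(16)), (110, np.int64(42)), (115, np.int64(47)), (120, np.int64(42)), (125, np.int64(51)), (130, np.int64(42))]
target [ 0.55897354 -0.02109434] tool shift cm [-4.73298896e-01  2.29003828e-01 -3.26653348e-04]
```

```bash
python3 -m pendant '[{"jaw":0.4,"linear":[-0.2,0.2,2],"twist":0},{"jaw":0.4,"linear":[0,0,3],"twist":0},{"jaw":0.4,"linear":[0,0,2.5],"twist":0},{"jaw":0.4,"linear":[0,0,0.8],"twist":0},{"jaw":0.4,"linear":[0,0,0.3],"twist":0},{"jaw":0.4,"linear":[0,0,0.2],"twist":0},{"jaw":0.4,"linear":[0,0,0.2],"twist":0},{"jaw":0.4,"linear":[0,0,0.1],"twist":0},{"jaw":0.4,"linear":[0,0,0],"twist":0},{"jaw":0.4,"linear":[0,0,0],"twist":0}]'
```

```text
time: 6.33
position: [0.5604, -0.0186, 0.0595]
tool_rot: [0.77, 0.639, 0.001, 0.001]
ft_force: [-0.8, 0.3, -3.8]
grip_width: 0.0446
grip_force: 25.0
```

```bash
python3 -m pendant '[{"jaw":0.4,"linear":[0,0,0.1],"twist":0},{"jaw":0.4,"linear":[0,0,0.1],"twist":0},{"jaw":0.4,"linear":[0,0,0],"twist":0},{"jaw":0.4,"linear":[0,0,0],"twist":0}]'
```

```text
time: 6.67
position: [0.5602, -0.0185, 0.0571]
tool_rot: [0.77, 0.639, 0.0, 0.0]
ft_force: [-0.8, 0.4, 0.1]
grip_width: 0.0449
grip_force: 25.0
```

```bash
python3 -m pendant '[{"jaw":0.8,"linear":[0,0,0],"twist":0},{"jaw":0.8,"linear":[0,0,0],"twist":0},{"jaw":0.8,"linear":[0,0,0],"twist":0},{"jaw":0.8,"linear":[0,0,0],"twist":0},{"jaw":0.8,"linear":[0,0,-1],"twist":0},{"jaw":0.8,"linear":[0,0,-3],"twist":0},{"jaw":0.8,"linear":[0,0,-3.6],"twist":0},{"jaw":0.8,"linear":[0,0,-3.6],"twist":0},{"jaw":0.8,"linear":[0,0,-3.2],"twist":0},{"jaw":0.8,"linear":[-3.5,0,0],"twist":0},{"jaw":0.8,"linear":[-3.5,0,0],"twist":0},{"jaw":0.8,"linear":[-3.5,0,0],"twist":0}]'
python3 -m pendant '[{"jaw":0.8,"linear":[-3.5,0,0],"twist":0},{"jaw":0.8,"linear":[-3.5,0,0],"twist":0},{"jaw":0.8,"linear":[-3.5,0,0],"twist":0},{"jaw":0.6,"linear":[0,0,0],"twist":0},{"jaw":0.6,"linear":[0,0,0],"twist":0}]'
python3 - <<'E'
from h import *
t=cams.camera("top"); s=cams.camera("scene"); w=cams.camera("wrist"); np.save("w3.npy",w,allow_pickle=True); np.save("s3.npy",s,allow_pickle=True)
v=cv2.vconcat([cv2.resize(s["color"][140:290,180:360],(480,400)),]); cv2.imwrite("pics/c3.png",cv2.hconcat([v,cv2.resize(w["color"],(320,240)).repeat(1,0) if 0 else cv2.copyMakeBorder(cv2.resize(w["color"],(320,240)),0,160,0,0,0)]))
o=robot.get_obs(); print(o["position"],o["tool_rot"])
# knob from scene, black blob top
C=cloud(s); Q=C[...,2]; m=(Q>.105)&(Q<.142); m&=(s["color"].max(2)<40); m[:140]=0; m[200:]=0; m[:,:195]=0; m[:,230:]=0
p=C[m]; print(m.sum(), p.min(0),p.max(0),p.mean(0))
C0=cloud(np.load("scene0.npy",allow_pickle=True).item()); m=np.zeros(Q.shape,bool); m[150:172,205:224]=1; p=C0[m&(C0[...,2]>.105)&(C0[...,2]<.145)]; print(len(p),np.median(p,0),p.min(0),p.max(0))
E
```

```text
time: 7.67
position: [0.5407, -0.1222, 0.2025]
tool_rot: [0.769, 0.64, 0.001, 0.001]
ft_force: [0.2, -0.2, 0.0]
grip_width: 0.0696
grip_force: 0.0
time: 8.08
position: [0.5208, -0.2268, 0.2012]
tool_rot: [0.771, 0.637, 0.0, 0.0]
ft_force: [-0.5, 0.7, -0.2]
grip_width: 0.0623
grip_force: 0.0
[ 0.52092155 -0.22367209  0.20074751] [ 7.69293638e-01  6.38895237e-01  8.54048039e-05 -4.09391674e-04]
94 [ 0.51077319 -0.25997143  0.10520876] [ 0.52910275 -0.23732742  0.13779441] [ 0.52174548 -0.24644968  0.12534436]
115 [ 0.52158234 -0.24527617  0.12667082] [ 0.50786957 -0.25938725  0.10536494] [ 0.52960961 -0.23674164  0.13819983]
```

View pics/c3.png

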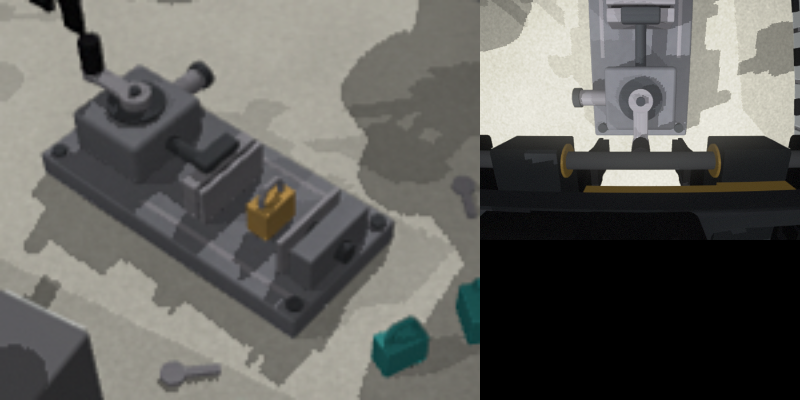

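The padlock stands upright on the bed, square to the jaws and released. Two views put the knob at about (0.517,-0.249). I'll go over it and grip it.

```bash
python3 -m pendant '[{"jaw":0.6,"linear":[-2.5,0.1,0],"twist":0},{"jaw":0.6,"linear":[0,0,0],"twist":0},{"jaw":0.6,"linear":[0,0,2],"twist":0},{"jaw":0.6,"linear":[0,0,2],"twist":0},{"jaw":0.6,"linear":[0,0,1],"twist":0},{"jaw":0.6,"linear":[0,0,0],"twist":0},{"jaw":0.6,"linear":[0,0,0],"twist":0}]' 40
python3 - <<'E'
from h import *
o=robot.get_obs(); M=R.from_quat(o["tool_rot"]).as_matrix(); print(100*M.T@(np.r_[.517,-.249,.121]-o["position"]), M[:2,0])
E
```

```text
time: 8.82
position: [0.5175, -0.2484, 0.1503]
tool_rot: [0.769, 0.639, -0.0, -0.001]
ft_force: [0.6, -0.1, 0.1]
grip_width: 0.0522
grip_force: 0.0
[-0.06817374 -0.0376028   2.92788988] [0.18310246 0.98309353]
```

```bash
python3 -m pendant '[{"jaw":0.6,"linear":[0,0,1],"twist":0},{"jaw":0.6,"linear":[0,0,1],"twist":0},{"jaw":0.6,"linear":[0,0,0.9],"twist":0},{"jaw":0.6,"linear":[0,0,0],"twist":0},{"jaw":0.3,"linear":[0,0,0],"twist":0},{"jaw":0.2,"linear":[0,0,0],"twist":0},{"jaw":0.2,"linear":[0,0,0],"twist":0},{"jaw":0.2,"linear":[0,0,0],"twist":0},{"jaw":0.2,"linear":[0,0,0],"twist":0},{"jaw":0.2,"linear":[0,0,0],"twist":0}]' 40
```

```text
time: 9.65
position: [0.5168, -0.2494, 0.1218]
tool_rot: [0.769, 0.639, -0.0, -0.001]
ft_force: [-1.6, 0.1, 1.8]
grip_width: 0.0229
grip_force: 40.0
```

```bash
python3 -m pendant '[{"jaw":0.2,"linear":[0.023,-0.523,0],"twist":0},{"jaw":0.2,"linear":[0.068,-0.519,0],"twist":0},{"jaw":0.2,"linear":[0.113,-0.511,0],"twist":0},{"jaw":0.2,"linear":[0.157,-0.499,0],"twist":0},{"jaw":0.2,"linear":[0.2,-0.484,0],"twist":0},{"jaw":0.2,"linear":[0.242,-0.464,0],"twist":0}]'
python3 - <<'E'
from h import *
o=robot.get_obs(); print(o["position"],o["ft_force"],o["grip_width"])
E
```

```text
time: 10.15
position: [0.4895, -0.237, 0.1219]
tool_rot: [0.769, 0.639, -0.0, 0.001]
ft_force: [3.6, -2.4, -1.2]
grip_width: 0.0233
grip_force: 40.0
[ 0.48953075 -0.23695717  0.12191496] [ 3.62497707 -2.36065591 -1.20363121] 0.02334716521209974
```

```bash
python3 -m pendant '[{"jaw":0.2,"linear":[0.281,-0.441,0],"twist":0},{"jaw":0.2,"linear":[0.319,-0.415,0],"twist":0},{"jaw":0.2,"linear":[0.354,-0.386,0],"twist":0},{"jaw":0.2,"linear":[0.386,-0.354,0],"twist":0},{"jaw":0.2,"linear":[0.415,-0.319,0],"twist":0},{"jaw":0.2,"linear":[0.441,-0.281,0],"twist":0},{"jaw":0.2,"linear":[0.464,-0.242,0],"twist":0},{"jaw":0.2,"linear":[0.484,-0.2,0],"twist":0},{"jaw":0.2,"linear":[0.499,-0.157,0],"twist":0},{"jaw":0.2,"linear":[0.511,-0.113,0],"twist":0},{"jaw":0.2,"linear":[0.519,-0.068,0],"twist":0},{"jaw":0.2,"linear":[0.523,-0.023,0],"twist":0}]'
```

```text
time: 11.15
position: [0.4681, -0.181, 0.1217]
tool_rot: [0.769, 0.639, -0.002, 0.0]
ft_force: [-2.6, -6.7, 4.9]
grip_width: 0.0233
grip_force: 40.0
```

```bash
python3 -m pendant '[{"jaw":0.2,"linear":[0.523,0.023,0],"twist":0},{"jaw":0.2,"linear":[0.519,0.068,0],"twist":0},{"jaw":0.2,"linear":[0.511,0.113,0],"twist":0},{"jaw":0.2,"linear":[0.499,0.157,0],"twist":0},{"jaw":0.2,"linear":[0.484,0.2,0],"twist":0},{"jaw":0.2,"linear":[0.464,0.242,0],"twist":0}]'
```

```text
time: 11.65
position: [0.4821, -0.1506, 0.1217]
tool_rot: [0.769, 0.639, -0.001, -0.001]
ft_force: [-2.4, -4.2, 5.2]
grip_width: 0.023
grip_force: 40.0
```

```bash
python3 -m pendant '[{"jaw":0.2,"linear":[0.441,0.281,0],"twist":0},{"jaw":0.2,"linear":[0.415,0.319,0],"twist":0},{"jaw":0.2,"linear":[0.386,0.354,0],"twist":0},{"jaw":0.2,"linear":[0.354,0.386,0],"twist":0},{"jaw":0.2,"linear":[0.319,0.415,0],"twist":0},{"jaw":0.2,"linear":[0.281,0.441,0],"twist":0},{"jaw":0.2,"linear":[0.242,0.464,0],"twist":0},{"jaw":0.2,"linear":[0.2,0.484,0],"twist":0},{"jaw":0.2,"linear":[0.157,0.499,0],"twist":0},{"jaw":0.2,"linear":[0.113,0.511,0],"twist":0},{"jaw":0.2,"linear":[0.068,0.519,0],"twist":0},{"jaw":0.2,"linear":[0.023,0.523,0],"twist":0}]'
```

```text
time: 12.65
position: [0.5372, -0.1309, 0.1216]
tool_rot: [0.769, 0.639, -0.002, -0.002]
ft_force: [-4.6, -4.2, 8.5]
grip_width: 0.0231
grip_force: 40.0
```

```bash
python3 -m pendant '[{"jaw":0.2,"linear":[-0.023,0.523,0],"twist":0},{"jaw":0.2,"linear":[-0.068,0.519,0],"twist":0},{"jaw":0.2,"linear":[-0.113,0.511,0],"twist":0},{"jaw":0.2,"linear":[-0.157,0.499,0],"twist":0},{"jaw":0.2,"linear":[-0.2,0.484,0],"twist":0},{"jaw":0.2,"linear":[-0.242,0.464,0],"twist":0},{"jaw":0.2,"linear":[-0.281,0.441,0],"twist":0},{"jaw":0.2,"linear":[-0.319,0.415,0],"twist":0},{"jaw":0.2,"linear":[-0.354,0.386,0],"twist":0},{"jaw":0.2,"linear":[-0.386,0.354,0],"twist":0},{"jaw":0.2,"linear":[-0.415,0.319,0],"twist":0},{"jaw":0.2,"linear":[-0.441,0.281,0],"twist":0}]'
```

```text
time: 13.65
position: [0.5828, -0.1674, 0.1217]
tool_rot: [0.769, 0.639, -0.001, -0.004]
ft_force: [-2.8, 4.3, 9.2]
grip_width: 0.0229
grip_force: 40.0
```

```bash
python3 -m pendant '[{"jaw":0.2,"linear":[-0.464,0.242,0],"twist":0},{"jaw":0.2,"linear":[-0.484,0.2,0],"twist":0},{"jaw":0.2,"linear":[-0.499,0.157,0],"twist":0},{"jaw":0.2,"linear":[-0.511,0.113,0],"twist":0},{"jaw":0.2,"linear":[-0.519,0.068,0],"twist":0},{"jaw":0.2,"linear":[-0.523,0.023,0],"twist":0},{"jaw":0.2,"linear":[-0.523,-0.023,0],"twist":0},{"jaw":0.2,"linear":[-0.519,-0.068,0],"twist":0},{"jaw":0.2,"linear":[-0.511,-0.113,0],"twist":0},{"jaw":0.2,"linear":[-0.499,-0.157,0],"twist":0},{"jaw":0.2,"linear":[-0.484,-0.2,0],"twist":0},{"jaw":0.2,"linear":[-0.464,-0.242,0],"twist":0}]'
```

```text
time: 14.65
position: [0.5747, -0.227, 0.1218]
tool_rot: [0.77, 0.639, 0.002, -0.001]
ft_force: [2.3, 2.5, 4.3]
grip_width: 0.0231
grip_force: 40.0
```

```bash
python3 -m pendant '[{"jaw":0.2,"linear":[-0.441,-0.281,0],"twist":0},{"jaw":0.2,"linear":[-0.415,-0.319,0],"twist":0},{"jaw":0.2,"linear":[-0.386,-0.354,0],"twist":0},{"jaw":0.2,"linear":[-0.354,-0.386,0],"twist":0},{"jaw":0.2,"linear":[-0.319,-0.415,0],"twist":0},{"jaw":0.2,"linear":[-0.281,-0.441,0],"twist":0},{"jaw":0.2,"linear":[-0.242,-0.464,0],"twist":0},{"jaw":0.2,"linear":[-0.2,-0.484,0],"twist":0},{"jaw":0.2,"linear":[-0.157,-0.499,0],"twist":0},{"jaw":0.2,"linear":[-0.113,-0.511,0],"twist":0},{"jaw":0.2,"linear":[-0.068,-0.519,0],"twist":0},{"jaw":0.2,"linear":[-0.023,-0.523,0],"twist":0}]'
```

```text
time: 15.65
position: [0.5182, -0.2497, 0.1218]
tool_rot: [0.77, 0.638, 0.001, 0.001]
ft_force: [4.7, 1.9, 3.4]
grip_width: 0.0232
grip_force: 40.0
```

```bash
python3 -m pendant '[{"jaw":0.2,"linear":[0.023,-0.523,0],"twist":0},{"jaw":0.2,"linear":[0.068,-0.519,0],"twist":0},{"jaw":0.2,"linear":[0.113,-0.511,0],"twist":0},{"jaw":0.2,"linear":[0.157,-0.499,0],"twist":0},{"jaw":0.2,"linear":[0.2,-0.484,0],"twist":0},{"jaw":0.2,"linear":[0.242,-0.464,0],"twist":0},{"jaw":0.2,"linear":[0.281,-0.441,0],"twist":0},{"jaw":0.2,"linear":[0.319,-0.415,0],"twist":0},{"jaw":0.2,"linear":[0.354,-0.386,0],"twist":0},{"jaw":0.2,"linear":[0.386,-0.354,0],"twist":0},{"jaw":0.2,"linear":[0.415,-0.319,0],"twist":0},{"jaw":0.2,"linear":[0.441,-0.281,0],"twist":0}]'
```

```text
time: 16.65
position: [0.471, -0.2111, 0.1218]
tool_rot: [0.769, 0.639, -0.001, 0.0]
ft_force: [0.2, -4.4, 5.3]
grip_width: 0.0229
grip_force: 40.0
```

```bash
python3 -m pendant '[{"jaw":0.2,"linear":[0.464,-0.242,0],"twist":0},{"jaw":0.2,"linear":[0.484,-0.2,0],"twist":0},{"jaw":0.2,"linear":[0.499,-0.157,0],"twist":0},{"jaw":0.2,"linear":[0.511,-0.113,0],"twist":0},{"jaw":0.2,"linear":[0.519,-0.068,0],"twist":0},{"jaw":0.2,"linear":[0.523,-0.023,0],"twist":0},{"jaw":0.2,"linear":[0.523,0.023,0],"twist":0},{"jaw":0.2,"linear":[0.519,0.068,0],"twist":0},{"jaw":0.2,"linear":[0.511,0.113,0],"twist":0},{"jaw":0.2,"linear":[0.499,0.157,0],"twist":0},{"jaw":0.2,"linear":[0.484,0.2,0],"twist":0},{"jaw":0.2,"linear":[0.464,0.242,0],"twist":0}]'
```

```text
time: 17.65
position: [0.4816, -0.1512, 0.1217]
tool_rot: [0.769, 0.639, -0.001, -0.001]
ft_force: [-1.9, -4.3, 5.7]
grip_width: 0.0228
grip_force: 40.0
```

```bash
python3 -m pendant '[{"jaw":0.2,"linear":[0.441,0.281,0],"twist":0},{"jaw":0.2,"linear":[0.415,0.319,0],"twist":0},{"jaw":0.2,"linear":[0.386,0.354,0],"twist":0},{"jaw":0.2,"linear":[0.354,0.386,0],"twist":0},{"jaw":0.2,"linear":[0.319,0.415,0],"twist":0},{"jaw":0.2,"linear":[0.281,0.441,0],"twist":0}]'
```

```text
time: 18.15
position: [0.5064, -0.1339, 0.1216]
tool_rot: [0.769, 0.639, -0.002, -0.002]
ft_force: [-3.4, -4.8, 8.0]
grip_width: 0.0232
grip_force: 40.0
```

```bash
cat > f.py <<'E'
from h import *
o=robot.get_obs(); p=o["position"][:2]-np.r_[.5279,-.1904]; y=np.r_[.185,.983]; x=np.r_[.983,-.185]
a=np.arctan2(-p@x,-p@y); t=-np.cos(a)*x+np.sin(a)*y; r=p/np.hypot(*p); f=o["ft_force"][:2]
print("deg %.1f r %.1f tang %.2f rad %.2f fz %.1f"%(np.degrees(a)%360+360,1e3*np.hypot(*p),-f@t,f@r,o["ft_force"][2]))
E
python3 f.py
python3 -m pendant '[{"jaw":0.2,"linear":[0.242,0.464,0],"twist":0},{"jaw":0.2,"linear":[0.2,0.484,0],"twist":0},{"jaw":0.2,"linear":[0.157,0.499,0],"twist":0},{"jaw":0.2,"linear":[0.113,0.511,0],"twist":0}]' >/dev/null; python3 f.py
```

```text
deg 508.5 r 60.5 tang 4.94 rad -3.30 fz 8.0
deg 527.5 r 60.3 tang 5.24 rad -3.52 fz 9.5
```

```bash
python3 -m pendant '[{"jaw":0.2,"linear":[0.068,0.519,0],"twist":0},{"jaw":0.2,"linear":[0.023,0.523,0],"twist":0}]' >/dev/null; python3 f.py
```

```text
deg 537.0 r 60.2 tang 5.16 rad -4.63 fz 10.5
```

```bash
python3 -m pendant '[{"jaw":0.2,"linear":[-0.023,0.523,0],"twist":0},{"jaw":0.2,"linear":[-0.068,0.519,0],"twist":0}]'  >/dev/null; python3 f.py
```

```text
deg 546.5 r 60.1 tang 5.17 rad -2.44 fz 11.4
```

```bash
python3 -m pendant '[{"jaw":0.2,"linear":[-0.113,0.511,0],"twist":0},{"jaw":0.2,"linear":[-0.157,0.499,0],"twist":0}]'  >/dev/null; python3 f.py
```

```text
deg 556.2 r 59.9 tang 5.31 rad -1.01 fz 10.5
```

```bash
python3 -m pendant '[{"jaw":0.2,"linear":[-0.2,0.484,0],"twist":0},{"jaw":0.2,"linear":[-0.242,0.464,0],"twist":0}]'  >/dev/null; python3 f.py
```

```text
deg 566.1 r 59.8 tang 5.23 rad -0.36 fz 12.3
```

```bash
python3 -m pendant '[{"jaw":0.2,"linear":[-0.281,0.441,0],"twist":0},{"jaw":0.2,"linear":[-0.319,0.415,0],"twist":0}]'  >/dev/null; python3 f.py
```

```text
deg 576.1 r 59.7 tang 5.07 rad -0.04 fz 10.6
```

```bash
python3 -m pendant '[{"jaw":0.2,"linear":[-0.354,0.386,0],"twist":0},{"jaw":0.2,"linear":[-0.386,0.354,0],"twist":0}]'  >/dev/null; python3 f.py
```

```text
deg 586.3 r 59.6 tang 4.23 rad 1.39 fz 10.3
```

```bash
python3 -m pendant '[{"jaw":0.2,"linear":[-0.415,0.319,0],"twist":0},{"jaw":0.2,"linear":[-0.22,0.14,0],"twist":0}]'  >/dev/null; python3 f.py
```

```text
deg 594.5 r 59.5 tang 4.79 rad 1.95 fz 9.2
```

```bash
python3 -m pendant '[{"jaw":0.2,"linear":[-0.453,0.262,0],"twist":0},{"jaw":0.2,"linear":[-0.235,0.116,0],"twist":0}]'  >/dev/null; python3 f.py
```

```text
deg 602.0 r 59.4 tang 3.43 rad 1.04 fz 9.3
```

```bash
python3 -m pendant '[{"jaw":0.2,"linear":[-0.484,0.2,0],"twist":0},{"jaw":0.2,"linear":[-0.248,0.084,0],"twist":0}]'  >/dev/null; python3 f.py
```

```text
deg 609.7 r 59.4 tang 4.73 rad 2.04 fz 9.2
```

```bash
python3 -m pendant '[{"jaw":0.2,"linear":[-0.506,0.136,0],"twist":0},{"jaw":0.2,"linear":[-0.257,0.051,0],"twist":0}]'  >/dev/null; python3 f.py
```

```text
deg 616.9 r 59.4 tang 7.62 rad 2.71 fz 9.1
```

```bash
python3 -m pendant '[{"jaw":0.2,"linear":[0,0,0],"twist":0},{"jaw":0.2,"linear":[0,0,0],"twist":0}]'  >/dev/null; python3 f.py
```

```text
deg 617.1 r 59.4 tang 4.83 rad 1.95 fz 8.2
```

```bash
python3 -m pendant '[{"jaw":0.2,"linear":[-0.13,0.022,0],"twist":0},{"jaw":0.2,"linear":[-0.13,0.018,0],"twist":0}]'  >/dev/null; python3 f.py
```

```text
deg 618.5 r 59.3 tang 7.52 rad 3.30 fz 8.4
```

```bash
python3 -m pendant '[{"jaw":0.2,"linear":[-0.13,0.015,0],"twist":0},{"jaw":0.2,"linear":[-0.13,0.013,0],"twist":0}]'  >/dev/null; python3 f.py
```

```text
deg 620.7 r 59.3 tang 8.52 rad 2.95 fz 9.4
```

```bash
python3 -m pendant '[{"jaw":0.2,"linear":[-0.1,0.01,0],"twist":0},{"jaw":0.2,"linear":[-0.06,0.005,0],"twist":0}]'  >/dev/null; python3 f.py; python3 -m pendant '[{"jaw":0.2,"linear":[0,0,0],"twist":0},{"jaw":0.2,"linear":[0,0,0],"twist":0}]'  >/dev/null; python3 f.py
```

```text
deg 622.0 r 59.3 tang 8.91 rad 1.62 fz 7.8
deg 622.1 r 59.3 tang 8.91 rad 1.83 fz 8.3
```

```bash
python3 -m pendant '[{"jaw":0.45,"linear":[0,0,0],"twist":0},{"jaw":0.45,"linear":[0,0,0],"twist":0},{"jaw":0.45,"linear":[0,0,0],"twist":0},{"jaw":0.45,"linear":[0,0,0],"twist":0},{"jaw":0.45,"linear":[0,0,-1],"twist":0},{"jaw":0.45,"linear":[0,0,-2],"twist":0},{"jaw":0.45,"linear":[0,0,-3],"twist":0},{"jaw":0.45,"linear":[0,0,-3],"twist":0},{"jaw":0.45,"linear":[0,0,-3],"twist":0},{"jaw":0.45,"linear":[-3,0,0],"twist":0},{"jaw":0.45,"linear":[-3,0,0],"twist":0},{"jaw":0.45,"linear":[-3,0,0],"twist":0}]'; python3 -m pendant '[{"jaw":0.45,"linear":[-3,0,0],"twist":0},{"jaw":0.45,"linear":[-3,0,0],"twist":0},{"jaw":0.45,"linear":[0,0,0],"twist":0},{"jaw":0.45,"linear":[0,0,0],"twist":0}]'
python3 - <<'E'
from h import *
s=cams.camera("scene"); t=cams.camera("top")
cv2.imwrite("pics/end.png",cv2.hconcat([cv2.resize(s["color"][140:290,180:360],(480,400)),cv2.resize(t["color"][170:300,220:324],(320,400))]))
C=cloud(s); m=np.zeros(C.shape[:2],bool); m[140:200,190:280]=1; m&=(C[...,2]>.110)&(C[...,2]<.142)&(s["color"].max(2)<45); p=C[m]-[.5279,-.1904,0]
q=np.median(p,0)[:2]; print(len(p),q,np.degrees(np.arctan2(-q@[.983,-.185],-q@[.185,.983]))+720)
E
```

```text
time: 21.98
position: [0.5713, -0.2873, 0.2433]
tool_rot: [0.769, 0.639, 0.0, 0.001]
ft_force: [0.2, -0.2, 0.5]
grip_width: 0.039
grip_force: 0.0
time: 22.32
position: [0.5594, -0.3473, 0.2416]
tool_rot: [0.771, 0.637, 0.0, -0.0]
ft_force: [1.0, 1.0, 0.0]
grip_width: 0.0392
grip_force: 0.0
100 [0.06504142 0.0041756 ] 615.6683393550949
```

View pics/end.png

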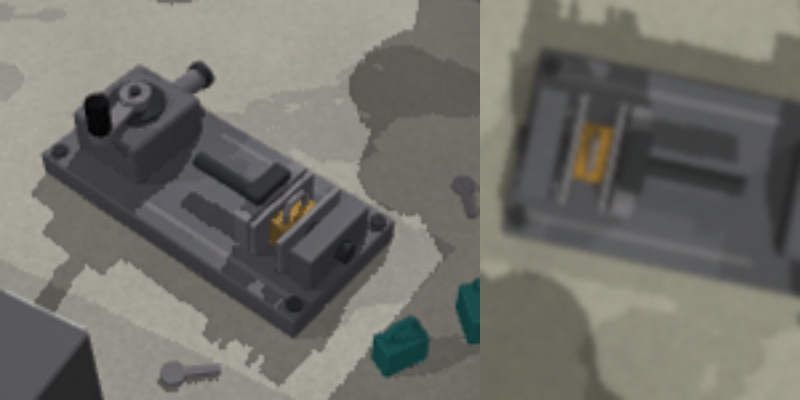

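The padlock is upright at (293,215) and squeezed between the jaw and the stop plate; the knob rests at (97,113), let go, and the arm is clear. Handing in.

```bash
python3 -c "
from rig import robot
print(robot.hand_in())"
```

```text
the job is handed in; nothing more can be done
None
```

The padlock stands upright and square on the bed, clamped against the far stop at roughly 40 N (estimated from the knob force, not measured); the crank is let go, the arm is clear, and the job was handed in at about 22 s with no verdict returned.

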